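# Put the book cabinet in order and shut it

## Robot

A 6-joint arm with a two-finger parallel gripper is mounted at the origin on the work surface. World frame = base frame: x ahead of the robot, y to its left, z up, the work surface at z = 0. Lengths are in m, angles in degrees, forces in N, time in s.
With the tool pointing down it reaches from about 0.375 to 0.9 m from the base axis. Payload 3.1 kg.
Tool frame: the origin (TCP) lies midway between the tips of the shut fingers; the grasp point (between the pads) lies behind it (robot.pinch_z is the z of the grasp point in the tool frame, in m); z points along the fingers, y is the line along which they close (so a half turn about z gives the same grasp; the last joint's range is limited). The gripper opens to 87 mm and grips with 3 to 60 N. Pads are 19 mm wide; open, the fingers measure 117 mm over their backs; the gripper's body (75 mm by 190 mm) begins 51 mm behind the grasp point.
Start: joints at [-84.368, 30.224, 82.088, -0, 67.689, -10.227], TCP at [0.171, -0.601, 0.2] pointing down, gripper open.
Joint ranges: [-176.69, 176.69], [-43.24, 126.21], [12.49, 139.97], [-82, 262], [0, 151.66], [-163.58, 163.58]. Speed limits (degrees/s): [159.86, 159.86, 180, 180, 180, 180].

## Interface

Orientations are given as [roll, pitch, yaw] about the fixed x, y, z axes, in that order (R = Rz(yaw) Ry(pitch) Rx(roll)).
In Python, from cell import robot, claw, imaging, ticket gives the robot as it stands. Calls block until the motion is done:
- robot.move_to(position, orientation): joint-space move of the TCP to a pose.
- robot.move_l(position, v=0.15, attitude=None): straight line of the TCP; attitude=None keeps the orientation; v is the mean speed in m/s.
- robot.move_j(angles): joint-space move.
- claw.move_gripper(opening, newtons=None): finger opening in m; newtons is the grip in N (None keeps the last); returns when the fingers have stopped.
- robot.pause(seconds).
- robot.ik(position, orientation): joint angles nearest the present ones, or None.
- robot.sense(): the state.
- imaging.read_camera(name): name is "scene" or "top" or "wrist"; returns the picture (420x560x3 uint8, red, green, blue); there is no depth.
- imaging.camera_params(name): a dict with "intrinsics" (3x3 intrinsics, pixels), "eye" and "rotation" of the camera in the world; the wrist camera has in their place "mount" (4x4, takes a point from camera to tool coordinates, whose origin is the TCP and whose axes are the flange's). Camera axes: x right, y up, looking along -z (the intrinsics and any distortion apply to the point x, -y, -z); pixel columns grow to the right and rows downward; lengths in m; the calibration is good to about 2 mm. A picture is of the moment at which its call begins: read the wrist's pose just before it. camera_params takes no time and is no camera call.
A pose or a line that the arm cannot do raises robot.Unreachable and nothing moves.
- ticket.finish_job(): hands the job in; it is judged then, once.
The state is a dict: "clock": time; "joints": joint angles; "qd": joint speeds; "effort": joint torques, N m; "tool_pos": TCP position; "tool_rot": TCP orientation; "ft_force": force on the tool from outside, world axes, zero at the start; "ft_torque": the same for the moment, N m; "width": finger opening in m; "gripper_force": force on a finger pad.
Only numpy, scipy, OpenCV 4.12 (cv2) and the standard library are available. Lean on these libraries where they do the work, as an engineer would, in place of code of your own. Each camera call takes 0.05 s, during which the arm holds its last target. There are 200 camera calls.

## Task

One book stands out of the small book cabinet on the desk. Push it in until its spine lines up with its neighbours, then push the cabinet door shut, without slamming it, until it is fully home on its catch. Leave the other things on the desk where they are.

Things in the scene. Friction and masses are not known exactly. Their poses are not given: they have to be found in the camera images.
- cabinet: Fixed oak book cabinet, 172 deep (x) x 290 wide (y) x 262 mm high, open in front. Origin: centre of its underside; x points to its back, its front (-x) faces the robot, y to the hinge side, z up. Carcass front plane at x = -86 mm; inner floor 30 mm above the desk; walls 12 mm. A light bar crosses above its front, so a vertical hand cannot get close: tilt the tool 35 to 45 degrees.
- slot_line (a point): On the cabinet's inner floor at y = 0, on the line of the fixed books' spines (cabinet x = -64 mm); axes as the cabinet's. The fixed books, 175 to 195 mm tall, fill both ends inside; between them, from y = -80 to +35 mm, is the gap in which the loose book stands.
- light_bar (a point): Middle of the fixed brass reading-light bar, diameter 20, 250 mm long along the cabinet's y, at cabinet x = -132 mm (30 mm in front of the shut door's face), 315 mm above the desk. Two arms, radius 4 mm, at y = +-95 mm hold it from the cabinet top. Axes as the cabinet's.
- book_spine (a point): Mid-height of the spine of the loose dark green book, 40 wide x 190 high x 140 mm deep, 0.5 to 0.95 kg, upright on the cabinet floor, its spine 35 to 60 mm in front of its neighbours'. x points into the cabinet, z up. It meets the cabinet's back when its spine is in line with theirs. Slides on plain friction; push at or below mid height (95 mm above the cabinet floor).
- door (a joint): Door angle: 0 shut (rigid stop), grows as it opens towards the robot, to 1.9 rad; starts at 1.45 to 1.7. Swings with light friction (0.1 N m), stays where left. A sprung ball catch in the cabinet floor near the free edge resists from about 0.06 to 0.03 rad (about 4 N at the free edge), then snaps the door home. Left short of that it is not shut.
- door_hinge (a point): Lower end of the vertical hinge axis, cabinet frame (-102, +143, 33) mm, in the plane of the door's outer face; turns with the door: -y runs along the door from hinge to free edge, x is normal to the outer face, pointing into the door (the way to push it shut), z up. The oak door is 286 wide (-y), 214 high (+z), 16 mm thick (+x).
- door_knob (a point): Front of the brass door knob, 24 mm diameter, standing 23 mm off the outer face, 266 mm from the hinge and 150 mm above the door's lower edge; axes as door_hinge.
- pen_pot: Bystander: open brass pot, diameter 72, 95 mm high; origin at the centre of its underside.
- statuette: Bystander: dark metal turned statuette, diameter 68, 137 mm high; origin at the centre of its underside.
- keepsake_box: Bystander: closed wooden box, 94 x 134 x 64 mm high; origin at the centre of its underside.
Mind the look-alikes: they are no part of the job. What is shaped like the part that bears book_spine but turquoise is not meant.

How it is judged:
By the outcome, as a careful person would: the job done as asked, in the order asked, and still so for the second after the job is handed in, with the robot touching nothing.
It also fails if it takes over 70 s, if anything falls off the work surface, if the arm or the gripper's body presses on something with over 40 N, if the wrist force passes 120 N, or if a joint passes its speed limit or range.

## Working session

There is one attempt and no reset: what is moved stays moved. The work goes in short steps, each a Python script; the robot and the scene stay as the last script left them, time stands still between calls to the robot, and variables do not carry over. Pictures are saved under pics/ and viewed, at most 10 in all, crops included, and the job is handed in when it is done.

```bash
ls; mkdir -p pics
python3 - <<'E'
from cell import robot, claw, imaging, ticket
import cv2, numpy as np
for n in ("scene","top"):
    cv2.imwrite(f"pics/{n}0.png", imaging.read_camera(n)[:,:,::-1])
    p=imaging.camera_params(n); print(n,{k:np.round(v,4).tolist() if not isinstance(v,str) else v for k,v in p.items()})
p=imaging.camera_params("wrist");print(p)
print(robot.pinch_z, robot.sense())
E
```

```text
pics
scene {'intrinsics': [[420.5393, 0.0, 282.1947], [0.0, 420.5393, 210.3859], [0.0, 0.0, 1.0]], 'eye': [0.3682, 0.229, 1.1954], 'rotation': [17.0474, -0.2381, -131.1987]}
top {'intrinsics': [[414.4301, 0.0, 275.3371], [0.0, 414.4301, 208.2351], [0.0, 0.0, 1.0]], 'eye': [0.4716, 0.0198, 1.199], 'rotation': [6.6141, 0.43, -90.32]}
{'intrinsics': array([[319.49056439,   0.        , 277.14843543],
       [  0.        , 319.49056439, 208.35362565],
       [  0.        ,   0.        ,   1.        ]]), 'mount': array([[-1.96720811e-04,  9.60745043e-01,  2.77432736e-01,
         7.60452894e-02],
       [ 9.99999893e-01,  7.28322837e-05,  4.56858612e-04,
         5.11775500e-04],
       [ 4.18718587e-04,  2.77432797e-01, -9.60744955e-01,
        -1.84492062e-01],
       [ 0.00000000e+00,  0.00000000e+00,  0.00000000e+00,
         1.00000000e+00]])}
-0.0187 {'clock': 0.1, 'joints': array([-8.43687007e+01,  3.02737135e+01,  8.21475797e+01, -1.69977810e-03,
        6.76895152e+01, -1.02250282e+01]), 'qd': array([ 0.04530423, -0.06104761, -0.23176613, -0.01692484,  0.03313068,
        0.02362083]), 'effort': array([-5.92801712e-06, -4.40985525e+01, -1.77150464e+01,  6.35025487e-02,
        5.33621467e-02, -4.29395084e-05]), 'tool_pos': array([ 0.1707409 , -0.60050914,  0.19937687]), 'tool_rot': array([-1.79890673e+02, -1.81237657e-02,  1.58569571e+01]), 'ft_force': array([ 0.08873545, -0.68374024,  0.59747497]), 'ft_torque': array([-0.00171211, -0.02466058,  0.02078824]), 'gripper_force': 0.0, 'width': 0.08698159717041219}
```

View pics/scene0.png

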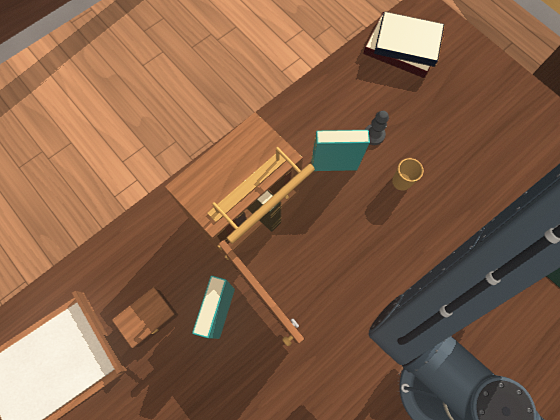

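View pics/top0.png

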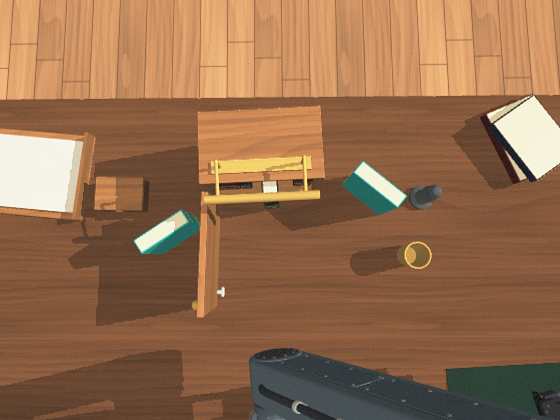

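Both views show the cabinet with the door open to the robot: top image, cabinet top about (198-324, 107-184), light bar (203,199)-(320,195), door (207,197)-(203,316), knob (194,305), dark book (271,190). The turquoise look-alikes are outside. Next I zoom for precise pixels.

```bash
cat > h.py <<'E'
import numpy as np, cv2
from scipy.spatial.transform import Rotation as R
from cell import robot, claw, imaging, ticket
def cam(n, state=None):
    p=imaging.camera_params(n); K=np.array(p["intrinsics"])
    if n!="wrist": return K,np.array(p["eye"]),R.from_euler("xyz",p["rotation"],degrees=True).as_matrix()
    s=state; T=np.eye(4);T[:3,:3]=R.from_euler("xyz",s["tool_rot"],degrees=True).as_matrix();T[:3,3]=s["tool_pos"]
    M=T@np.array(p["mount"]); return K,M[:3,3],M[:3,:3]
def ray(c,u,v):
    K,e,Rm=c; d=np.linalg.solve(K,[u,v,1]); return e,Rm@np.array([d[0],-d[1],-d[2]])
def onz(c,u,v,z):
    e,d=ray(c,u,v); return e+d*(z-e[2])/d[2]
def proj(c,P):
    K,e,Rm=c; q=Rm.T@(np.array(P)-e); q=K@[q[0],-q[1],-q[2]]; return q[:2]/q[2]
E
python3 - <<'E'
from h import *
a=cv2.imread("pics/top0.png")[95:325,180:335]; b=cv2.imread("pics/scene0.png")[100:350,160:325]
a=cv2.resize(a,None,fx=2.5,fy=2.5,interpolation=cv2.INTER_CUBIC);b=cv2.resize(b,None,fx=2.3,fy=2.3,interpolation=cv2.INTER_CUBIC)
b=b[:575]; a=np.clip(a.astype(float)*1.5,0,255).astype(np.uint8)
cv2.imwrite("pics/z0.png",np.hstack([a,np.clip(b*1.5,0,255).astype(np.uint8)]))
c=cam("top"); 
for u,v in [(198,112),(320,107),(324,181)]: print(onz(c,u,v,.262))
for u,v in [(203,199),(320,195)]: print("bar",onz(c,u,v,.315))
E
```

```text
[0.80837078 0.20613134 0.262     ]
[ 0.8181146  -0.07963451  0.262     ]
[ 0.64236993 -0.08563278  0.262     ]
bar [0.59516262 0.18170465 0.315     ]
bar [ 0.60218653 -0.07047772  0.315     ]
```

View pics/z0.png

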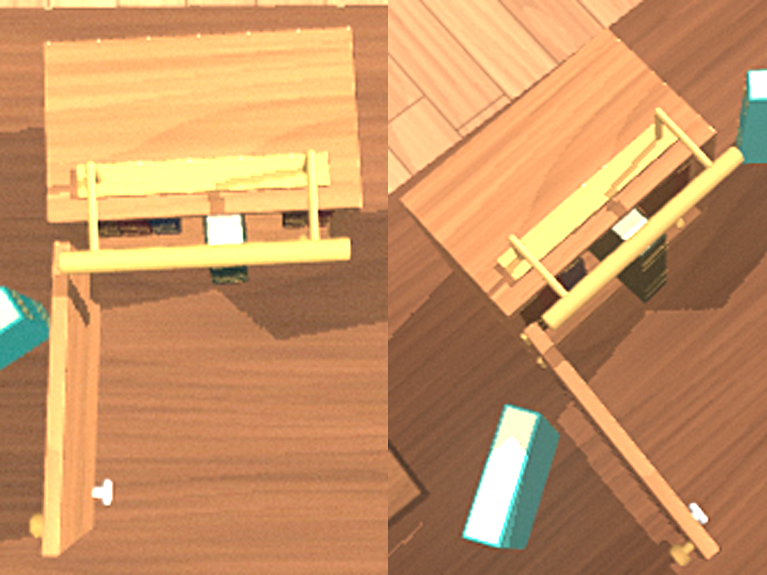

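The zoom (top crop, scale 2.5, offset 180,95) shows cabinet top corners (45,43),(350,28),(361,206),(48,222), bar ends (58,262),(350,249), the book's spine columns 209-247 with bottom at row 282, and door top edge (53,243)-(44,555).

Run:
```python
from h import *
c=cam("top"); s=cam("scene")
T=lambda x,y:(180+x/2.5,95+y/2.5)
S=lambda x,y:(160+(x-387.5)/2.3,100+y/2.3)
P=lambda l,cc,uv,z:print(l,np.round(onz(cc,*uv,z),4))
for n,p in dict(BL=(45,43),BR=(350,28),FR=(361,206),FL=(48,222)).items(): P("top "+n,c,T(*p),.262)
for n,p in dict(BL=(401,199),BR=(610,28),FR=(715,130),FL=(511,316)).items(): P("scene "+n,s,S(*p),.262)
for p in [(58,262),(350,249)]: P("bar",c,T(*p),.315)
for p in [(545,320),(738,155)]: P("bar s",s,S(*p),.315)
for p in [(213,283),(247,282)]: P("spine bottom",c,T(*p),.03)
for p in [(207,215),(244,214)]: P("book top edges",c,T(*p),.22)
for p in [(643,302),(665,283)]: P("spine bottom s",s,S(*p),.03)
for p in [(53,243),(70,243),(44,555),(63,553)]: P("door",c,T(*p),.247)
for p in [(526,333),(543,325),(707,558),(719,549)]: P("door s",s,S(*p),.247)
# known-size estimate
for n,p in dict(pot=(417,255)).items(): P(n,c,p,.095)
P("stat base",c,(420,202),0);P("box",c,(120,193),.064)
P("turq",c,(135,242),.19)
```

```text
top BL [0.8079 0.2061 0.262 ]
top BR [ 0.8201 -0.0797  0.262 ]
top FR [ 0.6507 -0.0867  0.262 ]
top FL [0.6378 0.2007 0.262 ]
scene BL [0.8059 0.2056 0.262 ]
scene BR [ 0.8161 -0.0836  0.262 ]
scene FR [ 0.6514 -0.0889  0.262 ]
scene FL [0.6352 0.1973 0.262 ]
bar [0.5934 0.1812 0.315 ]
bar [ 0.6031 -0.0705  0.315 ]
bar s [0.5962 0.1776 0.315 ]
bar s [ 0.6005 -0.07    0.315 ]
spine bottom [0.6075 0.0566 0.03  ]
spine bottom [0.6084 0.018  0.03  ]
book top edges [0.651  0.0562 0.22  ]
book top edges [0.6518 0.0207 0.22  ]
spine bottom s [0.6078 0.055  0.03  ]
spine bottom s [0.6082 0.0184 0.03  ]
door [0.6207 0.1986 0.247 ]
door [0.6206 0.1827 0.247 ]
door [0.3371 0.2024 0.247 ]
door [0.3387 0.1853 0.247 ]
door s [0.6159 0.1964 0.247 ]
door s [0.6111 0.1784 0.247 ]
door s [0.3368 0.2034 0.247 ]
door s [0.3354 0.1896 0.247 ]
pot [ 0.4729 -0.346   0.095 ]
stat base [ 0.6262 -0.393   0.    ]
box [0.6486 0.4587 0.064 ]
turq [0.5081 0.3688 0.19  ]
```

```bash
cat >> h.py <<'E'
YAW=np.radians(2.3); C=np.array([.728,.059])
def cab(x,y,z):
    c,s=np.cos(YAW),np.sin(YAW); return np.array([C[0]+c*x-s*y,C[1]+s*x+c*y,z])
HINGE=cab(-.102,.143,0)
def rot(az,tilt,flip=False):
    """tool z leans forward along azimuth az (deg), tilt from vertical; flip puts the camera below"""
    a,t=np.radians([az,tilt]); z=np.array([np.sin(t)*np.cos(a),np.sin(t)*np.sin(a),-np.cos(t)])
    x=np.array([np.cos(t)*np.cos(a),np.cos(t)*np.sin(a),np.sin(t)])*(-1 if flip else 1)
    return R.from_matrix(np.c_[x,np.cross(z,x),z]).as_euler("xyz",degrees=True)
def door(th,rho,off,z):
    """point at radius rho, off in front of the outer face; th in rad; returns point, normal azimuth deg"""
    d=YAW-th; n=np.array([np.cos(d),np.sin(d)]); e=np.array([np.sin(d),-np.cos(d)])
    return np.r_[HINGE[:2]+rho*e-off*n,z], np.degrees(d)
E
python3 - <<'E'
from h import *
for f in (0,1):
  for x in (-.28,-.16,-.06):
    for z in (.07,.09):
      q=robot.ik(cab(x,-.018,z),rot(2.3,45,f)); print(f,x,z,None if q is None else np.round(q))
for th in (1.65,1.3,1,.6,.3,0):
  for tilt in (25,45):
    r=[]
    for da in (0,30,60,90):
      p,a=door(th,.25,.012,.10); q=robot.ik(p,rot(a+da*th/1.6,tilt)); r.append(None if q is None else [int(v) for v in q])
    print(th,tilt,np.round(p,3),round(a),r)
print(onz(cam("top"),221,293,.15), [np.round(onz(cam("top"),u,v,.19),3) for u,v in((183,211),(198,217),(150,254),(135,242))])
E
```

```text
0 -0.28 0.07 None
0 -0.28 0.09 None
0 -0.16 0.07 [-15.  43. 132. 161.  41. -88.]
0 -0.16 0.09 [-15.  40. 132. 160.  37. -86.]
0 -0.06 0.07 [-11.  42. 118. 158.  26. -80.]
0 -0.06 0.09 [-11.  40. 117. 156.  23. -77.]
1 -0.28 0.07 None
1 -0.28 0.09 None
1 -0.16 0.07 [-15.  43. 132. 161.  41.  92.]
1 -0.16 0.09 [-15.  40. 132. 160.  37.  94.]
1 -0.06 0.07 [-11.  42. 118. 158.  26. 100.]
1 -0.06 0.09 [-11.  40. 117. 156.  23. 103.]
1.65 25 [0.371 0.22  0.1  ] -92 [[31, 33, 103, -24, 59, -130], [34, 30, 112, -36, 45, -146], [32, 27, 122, -53, 27, -159], None]
1.65 45 [0.371 0.22  0.1  ] -92 [[39, 43, 94, -33, 77, -120], [45, 39, 108, -51, 60, -125], None, None]
1.3 25 [0.379 0.133 0.1  ] -72 [[23, 29, 116, -38, 43, -144], [22, 27, 124, -53, 29, -152], None, [4, 25, 138, 189, 9, -96]]
1.3 45 [0.379 0.133 0.1  ] -72 [[35, 39, 112, -52, 58, -121], [36, 37, 125, -79, 45, -113], None, None]
1 25 [0.409 0.064 0.1  ] -55 [[11, 27, 124, -54, 28, -155], [6, 26, 130, -74, 17, -155], [-1, 25, 135, 234, 8, -129], [-10, 25, 138, 147, 9, -69]]
1 45 [0.409 0.064 0.1  ] -55 [None, [20, 39, 137, 239, 43, 
[... 249 characters left out ...]
, 5, 7, 83], [-18, 28, 119, 28, 8, 53], [-20, 28, 119, 42, 10, 33], [-22, 28, 119, 48, 13, 20]]
0.3 45 [ 0.545 -0.041  0.1  ] -15 [[-16, 38, 134, 177, 37, -89], [-21, 38, 135, 166, 39, -87], [-25, 38, 135, 155, 39, -86], [-29, 38, 135, 144, 39, -84]]
0 25 [ 0.618 -0.052  0.1  ] 2 [[-20, 32, 108, 30, 18, 39], [-20, 32, 108, 30, 18, 39], [-20, 32, 108, 30, 18, 39], [-20, 32, 108, 30, 18, 39]]
0 45 [ 0.618 -0.052  0.1  ] 2 [[-25, 37, 123, 138, 29, -72], [-25, 37, 123, 138, 29, -72], [-25, 37, 123, 138, 29, -72], [-25, 37, 123, 138, 29, -72]]
[0.38151586 0.16357622 0.15      ] [array([0.583, 0.253, 0.19 ]), array([0.568, 0.216, 0.19 ]), array([0.479, 0.331, 0.19 ]), array([0.508, 0.369, 0.19 ])]
```

Run:
```python
from h import *
for t in (38,45):
 for z in (.07,.2,.3,.4):
  print(t,z,[(x,None if (q:=robot.ik(cab(x,-.018,z),rot(2.3,t,1))) is None else [int(v) for v in q]) for x in (-.24,-.2,-.18,-.16)])
robot.move_l([.171,-.601,.36]); claw.move_gripper(0.0,20)
q=robot.ik(cab(-.24,-.018,.4),rot(2.3,45,1)); print(q)
if q is None: q=robot.ik(cab(-.2,-.018,.3),rot(2.3,45,1)); print(q)
a=np.array(q); a[0]=-75; robot.move_j(a.tolist()); print(robot.sense()["tool_pos"])
robot.move_j(list(q)); s=robot.sense(); print(s["tool_pos"],s["tool_rot"],s["clock"],s["width"])
t=imaging.read_camera("top")[90:330,120:420];t2=imaging.read_camera("scene")[90:330,130:430]
im=np.vstack([cv2.resize(t,None,fx=1.25,fy=1.25),cv2.resize(t2,None,fx=1.25,fy=1.25)])
cv2.imwrite("pics/p1.png",np.clip(im[:,:,::-1]*1.4,0,255).astype(np.uint8))
```

```text
38 0.07 [(-0.24, [-18, 40, 139, 160, 38, 89]), (-0.2, [-15, 38, 133, 158, 30, 94]), (-0.18, [-14, 38, 130, 157, 27, 96]), (-0.16, [-13, 38, 127, 156, 24, 99])]
38 0.2 [(-0.24, [-18, 13, 131, 97, 12, 155]), (-0.2, None), (-0.18, None), (-0.16, None)]
38 0.3 [(-0.24, [-18, 0, 122, 30, 24, -134]), (-0.2, [-15, 3, 118, 27, 24, -129]), (-0.18, [-14, 5, 116, 25, 23, -127]), (-0.16, [-13, 7, 113, 24, 24, -124])]
38 0.4 [(-0.24, [-18, -8, 111, 18, 42, -119]), (-0.2, [-15, -4, 107, 16, 41, -116]), (-0.18, [-14, -2, 105, 15, 40, -115]), (-0.16, [-13, 0, 103, 14, 40, -114])]
45 0.07 [(-0.24, None), (-0.2, [-17, 45, 138, 161, 49, 87]), (-0.18, [-16, 44, 135, 161, 44, 90]), (-0.16, [-14, 43, 132, 161, 41, 91])]
45 0.2 [(-0.24, [-20, 17, 138, 137, 24, 113]), (-0.2, [-17, 18, 132, 136, 20, 117]), (-0.18, [-16, 19, 129, 135, 18, 120]), (-0.16, [-14, 20, 127, 133, 16, 123])]
45 0.3 [(-0.24, None), (-0.2, [-17, 3, 124, 56, 16, -160]), (-0.18, [-16, 5, 121, 54, 15, -156]), (-0.16, [-14, 7, 119, 52, 15, -153])]
45 0.4 [(-0.24, [-20, -10, 117, 29, 34, -131]), (-0.2, [-17, -6, 113, 26, 31, -127]), (-0.18, [-16, -3, 111, 25, 31, -125]), (-0.16, [-14, -1, 109, 24, 30, -123])]
[ -20.54772924  -10.81909585  117.20817998   29.0393986    34.4453124
 -131.19179468]
[ 0.30983683 -0.38017639  0.40047261]
[0.48918255 0.03069182 0.40007137] [-179.97797309   45.00746345 -177.75195627] 6.2333 0.00045569116180761346
```

View pics/p1.png

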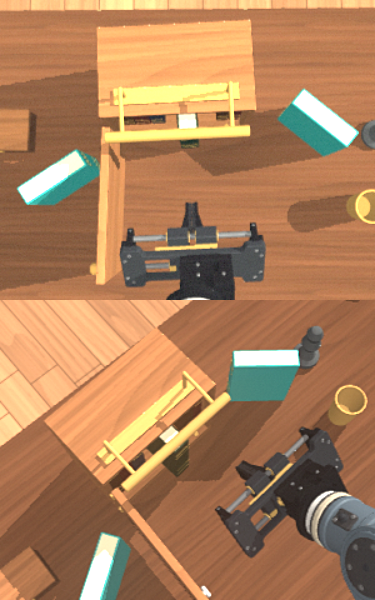

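The picture confirms the 190 mm body width lies along the finger line, clear of the door; the book is still out under the bar at crop (190,135). Now the book push.

Run:
```python
from h import *
s=robot.sense(); q0=np.array(s["joints"]); Y=-.020
ql=np.array(robot.ik(cab(-.24,Y,.2),rot(2.3,45,1))); print(ql)
q=q0.copy(); q[3:]=ql[3:]; robot.move_j(q.tolist()); print(robot.sense()["tool_pos"])
robot.move_j(ql.tolist())
robot.move_l(cab(-.2,Y,.07)); robot.move_l(cab(-.14,Y,.07),v=.1)
robot.pause(.2); f0=robot.sense()["ft_force"][0]; print("f0",f0)
x=-.14
while x<-.062:
    x+=.004 if x<-.085 else .0015
    robot.move_l(cab(x,Y,.07),v=.04); s=robot.sense(); f=s["ft_force"][0]-f0
    print(round(x,4),round(f,1),end="; ")
    if f<-16: break
robot.pause(.3); s=robot.sense(); print("\n",s["ft_force"],s["tool_pos"],cab(x,Y,.07),s["clock"])
cv2.imwrite("pics/s1.png",np.clip(imaging.read_camera("top")[90:330,120:420,::-1]*1.5,0,255).astype(np.uint8))
```

```text
[-20.99986297  17.30875345 138.25165465 136.8818821   24.15470568
 113.57341624]
[ 0.58417499 -0.00350717  0.64130441]
f0 -0.019984524790951495
-0.136 -0.4; -0.132 -0.3; -0.128 -0.8; -0.124 1.2; -0.12 0.5; -0.116 1.0; -0.112 0.4; -0.108 -2.5; -0.104 -2.6; -0.1 -2.9; -0.096 -1.2; -0.092 -2.0; -0.088 -1.7; -0.084 -2.4; -0.0825 -4.0; -0.081 -3.8; -0.0795 -4.3; -0.078 -3.4; -0.0765 -4.2; -0.075 -3.9; -0.0735 -3.0; -0.072 -3.4; -0.0705 -3.2; -0.069 -3.5; -0.0675 -2.9; -0.066 -3.3; -0.0645 -4.3; -0.063 -4.4; -0.0615 -3.6; 
 [-3.4750928   0.06337997  0.15807745] [0.6674722  0.0365221  0.07004937] [0.66735218 0.03654801 0.07      ] 20.9917
```

Run:
```python
from h import *
Y=-.020; x=-.0615
while x<-.035:
    x+=.002
    robot.move_l(cab(x,Y,.07),v=.04); f=robot.sense()["ft_force"][0]
    print(round(x,4),round(f,1),end="; ")
    if f<-14: break
robot.pause(.3); s=robot.sense(); print("\n",s["ft_force"],s["tool_pos"],s["clock"])
cv2.imwrite("pics/s2.png",np.clip(cv2.resize(imaging.read_camera("scene")[130:300,180:350,::-1],None,fx=3,fy=3)*1.6,0,255).astype(np.uint8))
```

```text
-0.0595 -3.0; -0.0575 -3.9; -0.0555 -3.0; -0.0535 -4.1; -0.0515 -6.7; -0.0495 -12.3; -0.0475 -18.4; 
 [-19.02139832  -1.96176759  11.65174945] [0.67671755 0.03717422 0.06923981] 23.0917
```

View pics/s2.png

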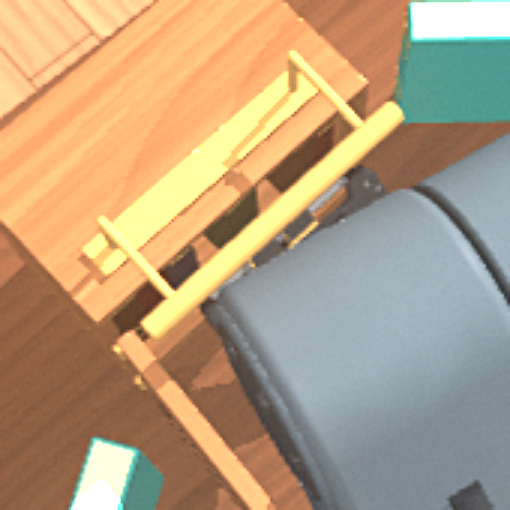

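The scene picture shows the spine now dark inside at about (235,220), level with the neighbours; the stop was felt after 58 mm of travel. I back off and look clear of the arm.

Run:
```python
from h import *
Y=-.020
robot.move_l(cab(-.2,Y,.07)); robot.move_l(cab(-.24,Y,.2))
s=robot.sense(); q=np.array(s["joints"]); q2=q.copy(); q2[1]-=30; robot.move_j(q2.tolist()); s=robot.sense(); print(s["tool_pos"],s["tool_rot"])
# view from wrist and others
cams=[imaging.read_camera("top")[95:325,170:330],imaging.read_camera("scene")[130:300,180:350]]
a,b=[np.clip(cv2.resize(c[:,:,::-1],(400,500))*1.6,0,255).astype(np.uint8) for c in cams]
cv2.imwrite("pics/v2.png",np.hstack([a,b])); print(robot.sense()["clock"])
# plan check stage 1 & 2
p0,a0=door(1.65,.25,.06,.1); 
seed=None
for z in (.4,.3,.1): print(z,robot.ik(np.r_[p0[:2],z],rot(a0,25,1)))
for th in (1.6,1.3,1,.85): 
    p,a=door(th,.25,0,.1); print(th,[(t,None if (k:=robot.ik(p,rot(a,t,1))) is None else [int(v) for v in k]) for t in(10,18,25)])
for th in (1,.8,.6,.3,0):
    for off in (0,.05):
        p,a=door(th,.25,off,.1); print(th,off,[(t,None if (k:=robot.ik(p,rot(a+12*th,t,1))) is None else [int(v) for v in k]) for t in(35,40,45)])
```

```text
[0.46802181 0.03732718 0.43193276] [-145.75593862   69.4826545  -148.02005449]
26.3417
0.4 [ 35.47834297  15.93022562  78.28245354 -19.91340303 101.02651235
  36.51032488]
0.3 [ 35.47834297  20.44506656  87.30890823 -19.53991859  88.27309244
  41.08660687]
0.1 [ 35.47834297  35.63945427  98.59903041 -21.94637186  63.44511672
  50.68532263]
1.6 [(10, [19, 27, 112, -13, 44, 29]), (18, [25, 29, 109, -21, 50, 39]), (25, [29, 32, 106, -26, 56, 46])]
1.3 [(10, [9, 25, 118, -17, 35, 5]), (18, [16, 27, 118, -29, 38, 22]), (25, [21, 29, 117, -38, 42, 34])]
1 [(10, [-1, 24, 119, -16, 30, -23]), (18, [4, 25, 122, -35, 27, 0]), (25, [9, 27, 123, -54, 27, 23])]
0.85 [(10, [-6, 25, 118, -13, 29, -38]), (18, [-1, 25, 122, -34, 22, -14]), (25, [2, 27, 125, -61, 21, 15])]
1 0 [(35, None), (40, [17, 34, 132, 255, 35, 70]), (45, [20, 38, 133, 251, 41, 79])]
1 0.05 [(35, None), (40, None), (45, None)]
0.8 0 [(35, [2, 31, 133, 234, 24, 68]), (40, [4, 35, 136, 226, 33, 80]), (45, [7, 39, 138, 222, 43, 88])]
0.8 0.05 [(35, [9, 31, 136, 239, 27, 71]), (40, [12, 35, 138, 232, 36, 82]), (45, None)]
0.6 0 [(35, [-8, 31, 132, 208, 20, 76]), (40, [-7, 35, 136, 201, 31, 84]), (45, [-5, 40, 139, 199, 44, 89])]
0.6 0.05 [(35, [-4, 31, 137, 208, 25, 81]), (40, None), (45, None)]
0.3 0 [(35, [-18, 31, 125, 161, 12, 102]), (40, [-18, 34, 129, 167, 24, 95]), (45, [-19, 38, 133, 170, 36, 92])]
0.3 0.05 [(35, [-19, 31, 132, 166, 19, 96]), (40, [-19, 35, 136, 169, 32, 92]), (45, None)]
0 0 [(35, [-22, 33, 114, 95, 13, 153]), (40, [-23, 35, 118, 123, 19, 124]), (45, [-24, 37, 122, 137, 28, 109])]
0 0.05 [(35, [-25, 32, 121, 111, 16, 134]), (40, [-26, 34, 125, 130, 24, 113]), (45, [-28, 37, 129, 140, 34, 101])]
```

View pics/v2.png

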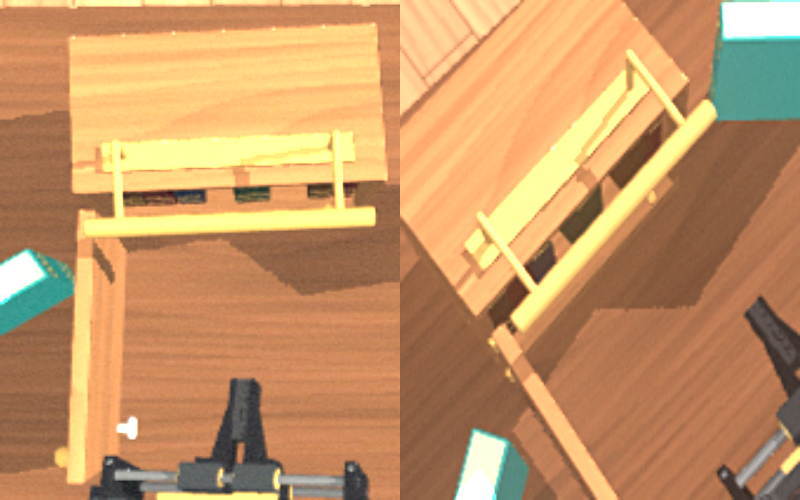

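The book spine now lines up with its neighbours in both views (top crop (252,195), row of dark spines level). Door stage 1: outer face, from 1.65 to about 0.75 rad.

Run:
```python
from h import *
RHO,Z=.25,.08
p,a=door(.82,RHO,.045,.1); q2=robot.ik(p,rot(a+10,35,1)); print("stage2",q2); np.save("q2.npy",q2)
at=lambda th,off,z:(lambda pa:(pa[0],rot(pa[1]+25*(th-.75)/.9,18+7*(th-.75)/.9,1)))(door(th,RHO,off,z))
qs=robot.ik(*at(1.65,.045,.36)); ql=robot.ik(*at(1.65,.045,Z)); print(qs,ql, robot.ik(*at(.75,0,Z)))
assert q2 is not None and qs is not None and ql is not None
q=np.array(robot.sense()["joints"]); q[1]=-40; robot.move_j(q.tolist())
q=np.array(qs); q[1]=-25; robot.move_j(q.tolist()); robot.move_j(list(qs)); print(robot.sense()["clock"])
p,r=at(1.65,.045,Z); robot.move_l(p,v=.2,attitude=r); print(robot.sense()["clock"],robot.sense()["tool_pos"])
f=[]
for th in (1.65,1.55,1.45,1.32,1.18,1.04,.9,.75):
    p,r=at(th,0,Z); robot.move_l(p,v=.12,attitude=r); s=robot.sense(); f.append((th,np.round(s["ft_force"],1).tolist()))
print(f,s["clock"],s["joints"].round())
cv2.imwrite("pics/d1.png",np.clip(np.hstack([cv2.resize(imaging.read_camera(n)[:,:,::-1],(400,300)) for n in("top","scene")])*1.5,0,255).astype(np.uint8))
```

```text
stage2 [ 10.09188176  31.47520726 135.83145599 241.73223596  27.30197827
  70.28107081]
[ 37.10476668  12.13389975  89.70117364 -24.25997123  85.21524243
  17.90797162] [ 37.10476668  34.77689367 107.68502438 -32.80479475  49.09038245
  38.64025544] [ -5.60426964  28.71768323 122.44179997 -36.81325025  17.23527604
 -20.71354719]
30.7
32.25 [0.37284426 0.25296962 0.0808587 ]
[(1.65, [0.2, 0.6, -0.5]), (1.55, [0.9, -0.5, -0.4]), (1.45, [0.3, 0.1, 0.3]), (1.32, [0.2, 0.0, -0.0]), (1.18, [-0.7, 0.2, -0.2]), (1.04, [0.7, -0.7, -0.8]), (0.9, [0.2, -0.7, 0.7]), (0.75, [-0.8, 0.1, -0.4])] 35.6917 [ -6.  29. 123. -37.  17. -21.]
```

View pics/d1.png

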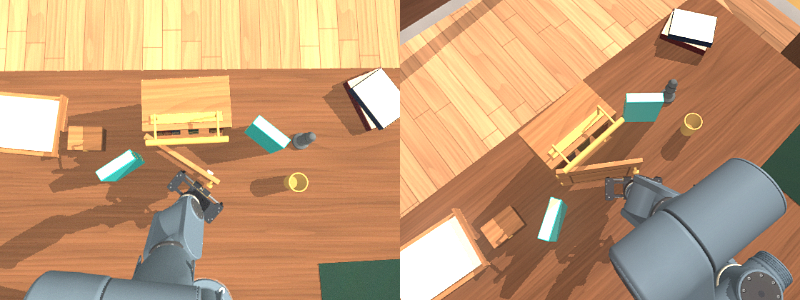

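The door has followed to about 0.75 rad (top view, free edge (217,183)), bystanders untouched. Stage 2: rearrange the wrist and close.

Run:
```python
from h import *
q2=np.load("q2.npy"); RHO=.25
p,a=door(.75,RHO,.04,.09); robot.move_l(p,v=.15)
q=np.array(robot.sense()["joints"]); q[1]=-20; robot.move_j(q.tolist())
q=q2.copy(); q[1]=-15; robot.move_j(q.tolist()); robot.move_j(q2.tolist())
s=robot.sense(); print(s["clock"],s["tool_pos"],s["ft_force"].round(1))
f=[]
for th in (.78,.66,.54,.42,.31,.2,.12):
    k=max(0,min(1,(.78-th)/.4)); p,a=door(th,RHO,0 if th<.78 else .01,.1)
    robot.move_l(p,v=.12,attitude=rot(a+10*(1-k),35+8*k,1)); s=robot.sense(); f.append((th,np.round(s["ft_force"],1).tolist()))
print(f,s["clock"],s["joints"].round())
```

```text
42.8333 [0.41286562 0.05171166 0.10060265] [ 0.5 -0.3 -0. ]
[(0.78, [-0.2, 0.1, 0.1]), (0.66, [-0.3, -0.1, -0.5]), (0.54, [-0.3, 0.6, -0.8]), (0.42, [0.4, -0.6, -0.1]), (0.31, [-0.1, 0.8, -0.1]), (0.2, [-0.3, 1.0, 0.3]), (0.12, [-0.2, 0.1, 1.0])] 45.7083 [-22.  36. 126. 153.  26. 102.]
```

Run:
```python
from h import *
RHO=.25; off=-.03; f=[]
while off<.022:
    off+=.004 if off<-.005 else .002
    p=door(0,RHO,-off,.1)[0]
    robot.move_l(p,v=.04,attitude=rot(2.3,43,1)); s=robot.sense(); fx=s["ft_force"][0]; f.append((round(off,3),round(fx,1)))
    if fx<-9 and off>.004: break
robot.pause(.2); print(f,robot.sense()["ft_force"],s["clock"])
robot.move_l(door(0,RHO,.06,.1)[0],v=.1); 
q=np.array(robot.sense()["joints"]); q[1]-=35; robot.move_j(q.tolist()); print(robot.sense()["clock"])
cv2.imwrite("pics/e1.png",np.clip(np.hstack([cv2.resize(imaging.read_camera(n)[:,:,::-1],(400,300)) if 0 else cv2.resize(imaging.read_camera(n)[90:300,150:430,::-1],(400,300)) for n in("top","scene")])*1.5,0,255).astype(np.uint8))
```

```text
[(-0.026, np.float64(-0.4)), (-0.022, np.float64(0.2)), (-0.018, np.float64(0.6)), (-0.014, np.float64(0.4)), (-0.01, np.float64(-0.5)), (-0.006, np.float64(-0.2)), (-0.002, np.float64(-3.2)), (0.0, np.float64(-4.4)), (0.002, np.float64(-2.1)), (0.004, np.float64(-1.1)), (0.006, np.float64(0.1)), (0.008, np.float64(-0.6)), (0.01, np.float64(-0.2)), (0.012, np.float64(-4.0)), (0.014, np.float64(-10.2))] [-9.01608257 -3.04735932  5.18137773] 49.5917
51.8833
```

View pics/e1.png

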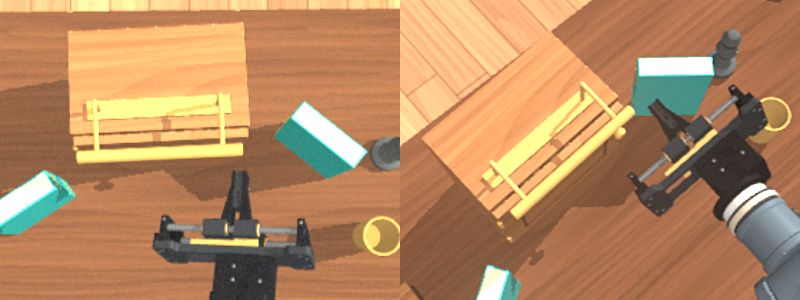

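The force showed the catch hump (4.4 N), the snap, then the rigid stop at 10 N. The picture shows the door shut parallel to the carcass, with the robot clear and the bystanders in place.

```bash
python3 -c "
from h import *
print(robot.sense()['ft_force'],ticket.finish_job())"
```

```text
the job is handed in; nothing more can be done
[-0.40544301 -0.56666458 -0.18832189] None
```

The job is handed in at about 52 s: the book is pushed in level with its neighbours, then the door is shut gently past its catch to the stop, with the other things on the desk left where they were.

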